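Centre the egg cup on its stand

TASK

The egg cup, with a loose egg sitting in it, stands too near the edge of the little wooden serving stand. Nudge it to the middle with light taps or small gentle pushes of a fingertip low on its foot, until the foot stands wholly inside the fine dark ring in the plate, still upright with the egg in it. Do not pinch, lift or tip the cup or the egg, and leave everything else where it is.

Things in the scene. Friction and masses are not known exactly. Their poses are not given: they have to be found in the camera images.
- stand: small turned light-wood serving stand, fixed to the worktop: round plate 110 mm across and 9 mm thick on a stem and a 76 mm foot, 45 mm high in all. Origin: centre of its underside, on the worktop. The fine dark ring let into the plate, concentric with it, is 62 mm across inside and flush with the plate
- stand_centre (a point): centre of the plate's upper face, 45 mm above the worktop; also the centre of the dark ring. Its axes are those of the stand (z up)
- egg_cup: loose white ceramic egg cup standing on the plate, about 80 g, round: foot 46 mm across with a 6.5 mm high upright rim, short 22 mm stem, open bowl 43 mm across at its rim, 30 mm high. Origin: centre of the underside of the foot; z up along its axis. It starts 26 to 31 mm off the ring's centre, in any direction. Pushed at the foot it slides (friction about 0.6) and stops when the push stops; pushed at the height of the egg it tips
- egg: loose brown egg, 54 mm long and 42 mm thick, about 55 g, standing in the cup's bowl and free to rock in it; its top is 72 mm above the underside of the cup's foot. Origin: the lower end of the egg, 18 mm above the underside of the cup's foot while it is seated
- egg_middle (a point): a point on the egg's axis 25 mm up from its lower end, near its centre; 43 mm above the underside of the cup's foot while the egg is seated
- salt_shaker: bystander: small glass salt shaker with a grey domed top, 44 mm across, 90 mm tall, standing on the worktop 125 to 145 mm from the stand's centre. Origin: centre of its underside
- teaspoon: bystander: teaspoon with blue handle, 138 x 27 x 13 mm, lying on the worktop on the side of the stand away from the salt shaker. Origin: centre of its underside
- mustard_jar: bystander: squat jar with red lid, 73 mm across, 83 mm tall, right of the stand. Origin: centre of its underside
- lemon: bystander: lemon, 75 x 54 x 53 mm, left of the stand. Origin: centre of its underside
- garlic: bystander: garlic bulb, 58 mm across, 57 mm tall, right of the stand. Origin: centre of its underside
There are look-alikes about, which are no part of the job. What is shaped like the stand but green, purple or turquoise is not meant.

How it is judged:
At the end, for the whole second after the job is handed in: The egg cup stands upright (within 0.06 rad) and at rest on the plate, its axis within 8 mm of the ring's centre (the 46 mm foot wholly inside the 62 mm ring), and the egg still sits in the cup (its middle within 8 mm of the cup's axis and 36 to 52 mm above the underside of the cup's foot) (horizontal distance between egg_cup and stand_centre below 0.008 m and angle between egg_cup's own z axis and vertical below 0.06 rad and z of egg_cup in the frame of stand_centre between -0.003 and 0.003 m and linear speed of egg_cup below 0.01 m/s and horizontal distance between egg_middle and egg_cup below 0.008 m and z of egg_middle in the frame of egg_cup between 0.036 and 0.052 m); the robot touches nothing.
It fails at once if the egg cup is tipped by more than 0.3 rad or knocked off the stand (angle between egg_cup's own z axis and vertical above 0.3 rad or z of egg_cup in the frame of stand_centre below -0.008 m).
It fails at once if the egg cup is lifted: the middle of its underside more than 6 mm above the plate (z of egg_cup in the frame of stand_centre above 0.006 m).
It fails at once if the egg is lifted or comes out of the cup (z of egg_middle in the frame of egg_cup above 0.054 m or distance between egg_middle and egg_cup above 0.06 m).
It fails at once if the fingers press on the egg cup with more than 8 N (contact force between the fingers and egg_cup above 8 N).
It fails at once if a bystander is moved by more than 15 mm (distance of any of salt_shaker, teaspoon, mustard_jar, lemon, garlic from where it was at the start of the episode above 0.015 m).
It also fails if it takes over 38 s, if anything falls off the work surface, if the arm or the gripper's body presses on something with over 40 N, if the wrist force passes 120 N, or if a joint passes its speed limit or range.

ROBOT

A 7-joint arm with a two-finger parallel gripper is mounted at the origin on a cart in front of the work surface, level with it; the furniture and walls round the work are solid. World frame = base frame: x ahead of the robot, y to its left, z up, the work surface at z = 0. Lengths are in m, angles in rad, forces in N, time in s.
With the tool pointing down it reaches from about 0.425 to 0.875 m from the base axis. Payload 4.7 kg.
Tool frame: the origin (TCP) lies midway between the tips of the shut fingers; the grasp point (between the pads) lies 19 mm behind it; z points along the fingers, y is the direction in which the jaws open and shut (so a half turn about z gives the same grasp; the last joint's range is limited). The gripper opens to 87 mm and grips with 3 to 60 N. Pads are 19 mm wide; open, the fingers measure 117 mm over their backs; the gripper's body (75 mm by 190 mm) begins 51 mm behind the grasp point.
Start: joints at [1.286, 0.321, -0.07, 1.45, 0.023, 1.371, -0.057], TCP at [0.191, -0.621, 0.223] pointing down, gripper open.
Joint ranges: [-2.86, 2.86], [-0.3, 2.09], [-1.38, 1.24], [0.06, 2.45], [-1.56, 4.7], [0.09, 2.05], [-2.69, 2.69]. Speed limits (rad/s): [2.57, 2.57, 3.14, 3.14, 3.14, 3.14, 3.14].

INTERFACE

Orientations are given as a rotation vector (axis times angle).
In Python, from bench import get_state, eyes, job gives the robot as it stands. The module is installed in compiled form; this text tells all that it offers.
- The arm moves only by the shell command python3 -m jog 'ROWS' [FORCE]. ROWS is JSON, a list that holds one entry, the list of rows, each a list of 5 numbers: the opening, from 0 (shut) to 1 (fully open), then the shift along the tool's x, y, z in units of 40 mm (1.0 is 40 mm), then the turn about the tool's z in units of 5 degrees (1.0 is 5 degrees). In form: [[[jaw, dx, dy, dz, turn], ...]]. A call has 1 to 10 rows; each row shifts and turns the commanded pose from where the row before left it, along the tool's axes as they then stand; what a row does not reach is not made up. A row lasts 1/8 s, in which the tool goes at most 62.5 mm and 10.7 degrees, less where a joint would pass 70% of its speed; a pose out of reach is approached as far as the arm can. A call is refused whole if a number of a shift passes 1 or a number of a turn 1, either way. A call with a gripper value outside its range is refused whole. The fingers move at their own pace and stop on an object; FORCE is the grip in N (left out, the last holds). Time passes only in rows, so rows that do not move let the fingers close. It gives the time, the measured TCP pose, the force and the opening at its end, in the units of the state.
- get_state(): the state, without advancing time (a new reading comes with each control period).
- eyes.get_image(name): name is "scene" or "top"; returns (picture, depth): 400x640x3 uint8, red, green, blue; 400x640 float32, m along the optical axis (not along the pixel's ray), 0 where there is no reading.
- eyes.camera_params(name): a dict with "camera_matrix" (3x3 intrinsics, pixels), "k1" (the pictures are not rectified: a ray, as slopes to the right and down, at radius r is drawn at 1 + k1 r^2 times it, then the intrinsics apply), "pose" (4x4, takes a point from camera to world coordinates). Camera axes: x right, y down, z forward; pixel columns grow to the right and rows downward; lengths in m; the calibration is good to about 2 mm. A picture is of the moment at which its call begins. camera_params takes no time and is no camera call.
- job.close_job(): hands the job in, once; it reports no verdict.
The state is a dict: "time": time; "joint_positions": joint angles; "qd": joint speeds; "joint_torque": joint torques, N m; "position": TCP position; "tool_rot": TCP orientation; "ft_force": force on the tool from outside, world axes, zero at the start; "torque": the same for the moment, N m; "grip_width": opening from 0.0 (shut) to 1.0 (fully open).
Only numpy, scipy, OpenCV 4.12 (cv2) and the standard library are available. Lean on these libraries where they do the work, as an engineer would, in place of code of your own. Each camera call takes 0.05 s, during which the arm holds its last target. There are 200 camera calls.

## Working session

There is one attempt and no reset: what is moved stays moved. The work goes in short steps, Python scripts to look and compute and a shell command to move; the robot and the scene stay as the last step left them, time stands still between calls to the robot, and variables do not carry over. Pictures are saved under pics/ and viewed, about 8 in all and at most 12, crops included, and the job is handed in when it is done.

```bash
mkdir -p pics; cat > h.py <<'E'
import numpy as np, cv2
from bench import get_state, eyes, job
def grab(n):
    im,d=eyes.get_image(n); return im.copy(),d.copy()
def ray(n,u,v):
    p=eyes.camera_params(n);K=np.array(p["camera_matrix"]);k=p["k1"];T=np.array(p["pose"])
    a=np.array([(u-K[0,2])/K[0,0],(v-K[1,2])/K[1,1]]);b=a.copy()
    for _ in range(20): b=a/(1+k*(b@b))
    return T[:3,3],T[:3,:3]@np.array([b[0],b[1],1])
def onz(n,u,v,z):
    o,d=ray(n,u,v); return o+d*(z-o[2])/d[2]
def dep(n,u,v,D):
    o,d=ray(n,u,v); return o+d*D[int(v),int(u)]
def proj(n,P):
    p=eyes.camera_params(n);K=np.array(p["camera_matrix"]);T=np.array(p["pose"])
    c=T[:3,:3].T@(np.array(P)-T[:3,3]);s=c[:2]/c[2];s=s*(1+p["k1"]*(s@s))
    return K[0,0]*s[0]+K[0,2],K[1,1]*s[1]+K[1,2]
def save(f,im): cv2.imwrite("pics/"+f,cv2.cvtColor(im,cv2.COLOR_RGB2BGR))
E
python3 - <<'E'
from h import *
for n in("scene","top"):
    im,d=grab(n); save(n+"0.png",im); np.savez("pics/"+n+"0.npz",im=im,d=d)
    p=eyes.camera_params(n); print(n,np.round(p["pose"],3).tolist(),p["k1"],np.round(p["camera_matrix"],1).tolist())
print(get_state())
E
```

```text
scene [[-0.588, -0.415, 0.694, -0.416], [-0.809, 0.302, -0.504, 0.575], [-0.0, -0.858, -0.513, 0.786], [0.0, 0.0, 0.0, 1.0]] -0.0028419492337222367 [[477.7, 0.0, 324.0], [0.0, 477.7, 202.4], [0.0, 0.0, 1.0]]
top [[0.01, -0.994, 0.112, 0.401], [-1.0, -0.008, 0.015, -0.135], [-0.014, -0.112, -0.994, 1.307], [0.0, 0.0, 0.0, 1.0]] 0.03698999825726841 [[422.2, 0.0, 323.6], [0.0, 422.2, 203.3], [0.0, 0.0, 1.0]]
{'time': 0.1, 'joint_positions': array([ 1.28608303,  0.32174041, -0.07008327,  1.45155274,  0.02258141,
        1.37082066, -0.0569173 ]), 'qd': array([ 0.00082905, -0.00301667, -0.00044523, -0.00153715,  0.00107448,
        0.00051755, -0.0012719 ]), 'joint_torque': array([ 9.00780924e-04, -4.92569232e+01, -4.05279770e-01, -3.13396704e+01,
       -6.43078471e-02,  3.94504576e-02,  3.19720493e-05]), 'position': array([ 0.19116142, -0.6207273 ,  0.22157651]), 'tool_rot': array([-3.10490955e+00, -4.67385642e-01,  5.24370820e-04]), 'ft_force': array([-0.07191894, -0.20035629, -0.65865801]), 'torque': array([ 0.00517237, -0.0024285 , -0.02017886]), 'grip_width': 0.9992346985670473}
```

View pics/scene0.png

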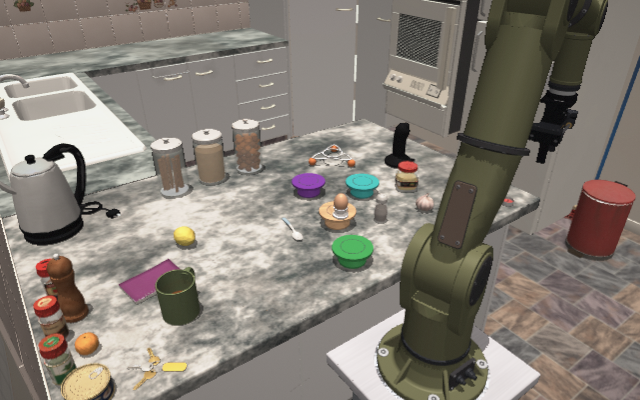

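View pics/top0.png

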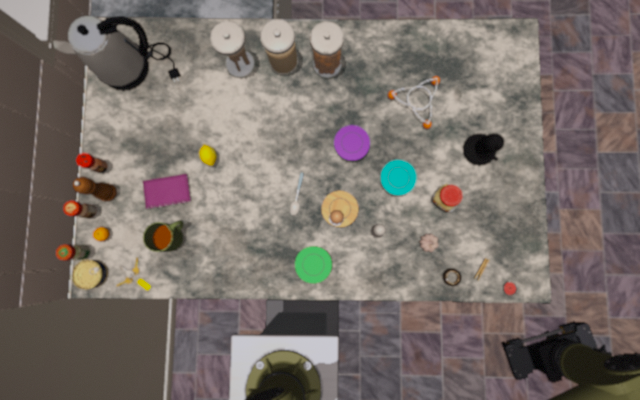

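The wooden stand with cup and egg is at about scene (338,213) and top (340,208). The look-alikes are purple (scene 308,186), turquoise (362,186) and green (352,250). The salt shaker is at scene (380,210) and the spoon at (292,230). Next I'll check the choice in a close crop.

```bash
python3 - <<'E'
from h import *
s=np.load("pics/scene0.npz");t=np.load("pics/top0.npz")
a=cv2.resize(s["im"][180:250,300:400],None,fx=7,fy=7,interpolation=cv2.INTER_CUBIC)[:,:560]
b=cv2.resize(t["im"][180:240,310:350],None,fx=6,fy=6,interpolation=cv2.INTER_CUBIC)
b=cv2.copyMakeBorder(b,0,a.shape[0]-b.shape[0],0,0,cv2.BORDER_CONSTANT)
save("crop0.png",np.hstack([a,b]))
for n,w,(u0,u1,v0,v1) in(("scene",s,(312,362,192,232)),("top",t,(315,365,185,235))):
    h=cv2.cvtColor(w["im"],cv2.COLOR_RGB2HSV); m=cv2.inRange(h,(8,70,120),(24,255,255))
    k=np.zeros_like(m);k[v0:v1,u0:u1]=m[v0:v1,u0:u1]
    c=max(cv2.findContours(k,0,2)[0],key=cv2.contourArea);hl=cv2.convexHull(c)
    e=cv2.fitEllipse(hl);print(n,e,cv2.boundingRect(c),onz(n,*e[0],.045))
    d=w["d"];pts=np.array([dep(n,x,y,d) for y in range(v0,v1) for x in range(u0,u1) if k[y,x] and d[y,x]>0])
    z=pts[:,2];print("z hist",np.histogram(z,bins=np.arange(0,.14,.01)))
    q=pts[(z>.036)&(z<.054)];print(q[:,2].mean(),q.min(0),q.max(0))
# all points near the stand above the plate, from depth
for n,w in(("scene",s),("top",t)):
    d=w["d"]; P=[]
    for y in range(170,245):
        for x in range(300,375):
            if d[y,x]>0: P.append(dep(n,x,y,d))
    P=np.array(P);c=onz("top",340,208,.045)
    P=P[np.hypot(*(P[:,:2]-c[:2]).T)<.07]
    for lo in (.05,.06,.07,.08,.09,.1,.11):
        q=P[(P[:,2]>lo)&(P[:,2]<lo+.01)]
        if len(q): print(n,lo,len(q),q.min(0).round(4),q.max(0).round(4))
    np.save("pics/P"+n+".npy",P)
E
```

```text
scene ((337.33905029296875, 210.78004455566406), (34.69447326660156, 36.27116012573242), 47.24629592895508) (319, 193, 37, 37) [ 0.52481584 -0.15732579  0.045     ]
z hist (array([118,  14,   0,  43, 333,   1,   1,   4,  24,  51,  52,  31,   0,
         0]), array([0.  , 0.01, 0.02, 0.03, 0.04, 0.05, 0.06, 0.07, 0.08, 0.09, 0.1 ,
       0.11, 0.12, 0.13, 0.14]))
0.04323081936491496 [ 0.47270792 -0.21492858  0.03633524] [ 0.58311754 -0.10644481  0.05087409]
top ((339.5411071777344, 208.5326385498047), (36.89092254638672, 37.70532989501953), 111.10518646240234) (321, 190, 38, 38) [ 0.52811433 -0.16369725  0.045     ]
z hist (array([ 39,   0,   0,  11, 770,  62,   0,   2,   0,  12,  68,  64,   3,
         0]), array([0.  , 0.01, 0.02, 0.03, 0.04, 0.05, 0.06, 0.07, 0.08, 0.09, 0.1 ,
       0.11, 0.12, 0.13, 0.14]))
0.046038878075964754 [ 0.47537308 -0.21619597  0.0379582 ] [ 0.5815377  -0.11089725  0.05376574]Traceback (most recent call last):
  File "<stdin>", line 20, in <module>
  File "h.py", line 13, in dep
    o,d=ray(n,u,v); return o+d*D[int(v),int(u)]
        ~~~^^^^^^^
  File "h.py", line 6, in ray
    p=eyes.camera_params(n);K=np.array(p["camera_matrix"]);k=p["k1"];T=np.array(p["pose"])
ValueError: time passes only in moves, steps and waits
```

View pics/crop0.png

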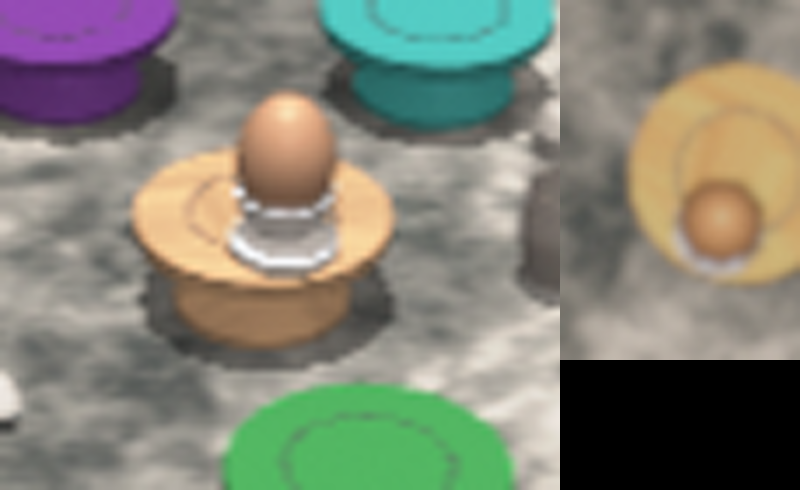

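Choice confirmed: the wooden stand carries a white cup and egg. The cup sits toward the robot and slightly to the left. Next I'll cache the camera parameters and measure cup and ring in both views.

```bash
sed -i 's/^def ray/from functools import lru_cache\nCP=lru_cache(eyes.camera_params)\ndef ray/; s/p=eyes.camera_params(n)/p=CP(n)/' h.py
cat >> h.py <<'E'
def masks(n,im,c=(0.528,-0.162)):
    """egg, wood, white masks near the stand"""
    h=cv2.cvtColor(im,cv2.COLOR_RGB2HSV).astype(int);u,v=map(int,proj(n,(c[0],c[1],.06)))
    box=np.zeros(im.shape[:2],bool);box[v-40:v+30,u-30:u+30]=1
    return h,box
def tri(a,b):
    (o,d),(p,e)=a,b; A=np.array([d,-e]).T; s=np.linalg.lstsq(A,p-o,rcond=None)[0]
    return (o+d*s[0]+p+e*s[1])/2, np.linalg.norm(o+d*s[0]-p-e*s[1])
E
python3 - <<'E'
from h import *
S={}
for n in("scene","top"):
    w=np.load(f"pics/{n}0.npz");h,b=masks(n,w["im"])
    d=w["d"];P=np.array([[*dep(n,x,y,d),x,y] for y,x in zip(*np.nonzero(b)) if d[y,x]>0])
    c=(.528,-.162);r=np.hypot(P[:,0]-c[0],P[:,1]-c[1]);P=P[r<.075]
    for lo in np.arange(.048,.12,.012):
        q=P[(P[:,2]>lo)&(P[:,2]<lo+.012)]
        if len(q): print(n,round(lo,3),len(q),q.min(0)[:3].round(4),q.max(0)[:3].round(4),"px",q.min(0)[3:],q.max(0)[3:])
# print raw HSV around egg/foot
w=np.load("pics/scene0.npz")["im"];h=cv2.cvtColor(w,cv2.COLOR_RGB2HSV)
print("scene S"); print(h[190:222,330:352,1])
w=np.load("pics/top0.npz")["im"];h=cv2.cvtColor(w,cv2.COLOR_RGB2HSV)
print("top H");print(h[205:229,325:350,0]);print("top S");print(h[205:229,325:350,1])
E
```

```text
scene 0.048 72 [ 0.4743 -0.1791  0.048 ] [ 0.5309 -0.1097  0.0599] px [323. 212.] [354. 218.]
scene 0.06 38 [ 0.4803 -0.1731  0.0612] [ 0.5073 -0.1295  0.0719] px [335. 206.] [348. 213.]
scene 0.072 47 [ 0.4795 -0.167   0.0724] [ 0.5154 -0.1295  0.0837] px [334. 204.] [348. 210.]
scene 0.084 56 [ 0.4803 -0.1674  0.0845] [ 0.5129 -0.1291  0.0958] px [334. 201.] [348. 207.]
scene 0.096 64 [ 0.4808 -0.165   0.096 ] [ 0.5184 -0.1321  0.1079] px [335. 197.] [347. 203.]
scene 0.108 44 [ 0.4883 -0.1626  0.108 ] [ 0.5115 -0.1376  0.1165] px [336. 193.] [346. 198.]
top 0.048 201 [ 0.4754 -0.2158  0.048 ] [ 0.5808 -0.111   0.0577] px [322. 191.] [357. 226.]
top 0.072 7 [ 0.4794 -0.1675  0.0742] [ 0.5025 -0.1323  0.0796] px [329. 216.] [341. 224.]
top 0.084 8 [ 0.4811 -0.1727  0.0848] [ 0.5191 -0.1352  0.0958] px [330. 210.] [343. 223.]
top 0.096 69 [ 0.481  -0.1725  0.0965] [ 0.5182 -0.1352  0.1076] px [330. 210.] [343. 223.]
top 0.108 81 [ 0.4831 -0.1694  0.1082] [ 0.5146 -0.1381  0.1196] px [331. 211.] [342. 222.]
scene S
[[ 14  16  17  19  16  14  13  14  14  12  12  14  13  15  13  15  13 
[... 6660 characters left out ...]
65  84 101 113 112  93  73  70  76  87
  102 106 108 105 106 107 112]
 [ 24  30  51  79  85  62  45  33  23  25  39  55  52  32  25  43  73  96
  106 108 107 106 107 108 110]
 [ 24  28  30  45  66  73  61  40  20  11  19  26  27  20  25  52  88 105
  108 109 108 108 106 105 102]
 [ 27  27  23  26  35  47  55  52  41  33  34  40  44  48  60  83 103 109
  109 111 108 104  97  87  66]
 [ 26  28  25  24  27  28  36  42  46  50  58  68  73  82  91 103 108 108
  107 101  89  78  60  40  29]
 [ 25  26  25  27  26  25  27  28  30  37  46  57  63  68  73  77  77  78
   71  63  49  35  27  22  25]
 [ 26  27  28  27  26  26  27  27  28  27  30  31  30  30  31  35  33  30
   30  28  27  22  22  23  23]]
```

```bash
python3 - <<'E'
from h import *
v=np.array([.784,-.62])
f=onz("scene",340.3,218.8,.045)[:2]+.023*v
p=onz("scene",337.7,201.1,.045)[:2]-.055*v
print("scene foot",f,"plate",p,"off",f-p)
# top: egg ellipse px (336.4,216.5) at z~.088, plate
print("top egg",onz("top",336.6,216.6,.088),"plate",onz("top",339.5,208.5,.045))
print(tri(ray("scene",340.7,200.5),ray("top",336.6,216.6)))
s=get_state();from scipy.spatial.transform import Rotation as R
M=R.from_rotvec(s["tool_rot"]).as_matrix();print(M.round(3),s["position"])
for c in[(.4995,-.154)]:
    g=np.array([.5285,-.1635]);d=(g-c)/np.linalg.norm(g-c);print(d,np.degrees(np.arctan2(d[1],d[0])))
E
```

```text
scene foot [ 0.50337874 -0.15207858] plate [ 0.52527062 -0.15789776] off [-0.02189188  0.00581918]
top egg [ 0.50024872 -0.15435899  0.088     ] plate [ 0.52821174 -0.16357335  0.045     ]
(array([ 0.50108575, -0.15280245,  0.09289177]), np.float64(0.003853310809935146))
[[ 0.956  0.294 -0.001]
 [ 0.294 -0.956  0.002]
 [-0.    -0.002 -1.   ]] [ 0.19116142 -0.6207273   0.22157651]
[ 0.95030903 -0.31130813] -18.13808215559735
```

Cup at about (0.500, −0.154) and ring centre at about (0.528, −0.163), so the push heading is about −17°. Going in high and closed first, then turning.

```bash
python3 -m jog '[[[0,0.96,-0.97,0,0],[0,0.96,-0.97,0,0],[0,0.96,-0.97,0,0],[0,0.96,-0.97,0,0],[0,0.96,-0.97,0,0],[0,0.96,-0.97,0,0],[0,0.96,-0.97,0,0],[0,0.96,-0.97,0,0],[0,0.96,-0.97,0,0],[0,0.96,-0.97,0,0]]]' 5
python3 -m jog '[[[0,0,0,0,1],[0,0,0,0,1],[0,0,0,0,1],[0,0,0,0,1],[0,0,0,0,1],[0,0,0,0,1],[0,0,0,0,1],[0,0,0,0,0],[0,0,0,0,0]]]'
```

```text
time: 1.35
position: [0.4444, -0.1357, 0.2224]
tool_rot: [3.106, 0.467, -0.0]
ft_force: [2.2, 0.0, 0.8]
grip_width: 0.02
time: 2.48
position: [0.4439, -0.1373, 0.2224]
tool_rot: [-3.104, 0.486, 0.001]
ft_force: [-0.0, 0.5, 0.1]
grip_width: 0.002
```

```bash
python3 -m jog '[[[0,0,0,0.8,0],[0,0,0,0.9,0],[0,0,0,0.9,0],[0,0,0,0.9,0],[0,0,0,0.5,0],[0,0,0,0.25,0],[0,0.1,0,0,0],[0,0.1,0,0,0],[0,0,0,0,0]]]'
python3 - <<'E'
from h import *
a,_=grab("scene");b,_=grab("top");s=get_state();print(s["position"])
A=cv2.resize(a[170:240,290:370],None,fx=6,fy=6,interpolation=cv2.INTER_CUBIC)
B=cv2.resize(b[170:240,315:365],None,fx=6,fy=6,interpolation=cv2.INTER_CUBIC)
save("c1.png",np.hstack([A,B]))
E
```

```text
time: 3.6
position: [0.4528, -0.1402, 0.0535]
tool_rot: [3.103, -0.488, 0.003]
ft_force: [-0.4, 0.6, -0.5]
grip_width: 0.003
[ 0.4521524  -0.14000259  0.053106  ]
```

View pics/c1.png

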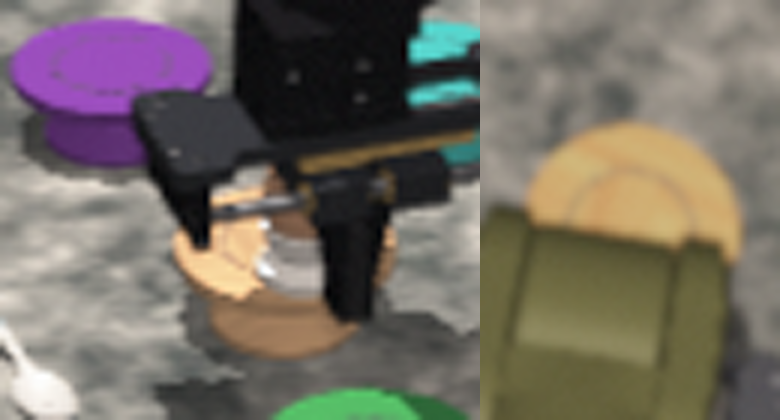

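The closed fingers stand just behind the foot and the hand's underside is above the egg. Lowering to z ≈ 0.050 and creeping to contact.

```bash
python3 -m jog '[[[0,0,0,0.04,0],[0,0,0,0.04,0],[0,0.08,0,0,0],[0,0.08,0,0,0],[0,0.08,0,0,0],[0,0.05,0,0,0],[0,0.05,0,0,0],[0,0.05,0,0,0],[0,0,0,0,0]]]'
python3 -m jog '[[[0,0.05,0,0,0],[0,0.05,0,0,0],[0,0.05,0,0,0],[0,0.05,0,0,0],[0,0.05,0,0,0],[0,0,0,0,0]]]'
python3 - <<'E'
from h import *
a,_=grab("scene");b,_=grab("top");s=get_state();print(s["position"],s["ft_force"])
A=cv2.resize(a[170:240,290:370],None,fx=6,fy=6,interpolation=cv2.INTER_CUBIC)
B=cv2.resize(b[170:240,315:365],None,fx=6,fy=6,interpolation=cv2.INTER_CUBIC)
save("c2.png",np.hstack([A,B]))
E
```

```text
time: 4.82
position: [0.4667, -0.1447, 0.0494]
tool_rot: [3.103, -0.488, 0.0]
ft_force: [-0.4, 1.2, 0.8]
grip_width: 0.005
time: 5.58
position: [0.4763, -0.1478, 0.0494]
tool_rot: [3.103, -0.488, 0.001]
ft_force: [0.6, 0.9, -0.4]
grip_width: 0.004
[ 0.47626537 -0.14777565  0.04937179] [ 0.03746808  0.49219391 -0.28479596]
```

View pics/c2.png

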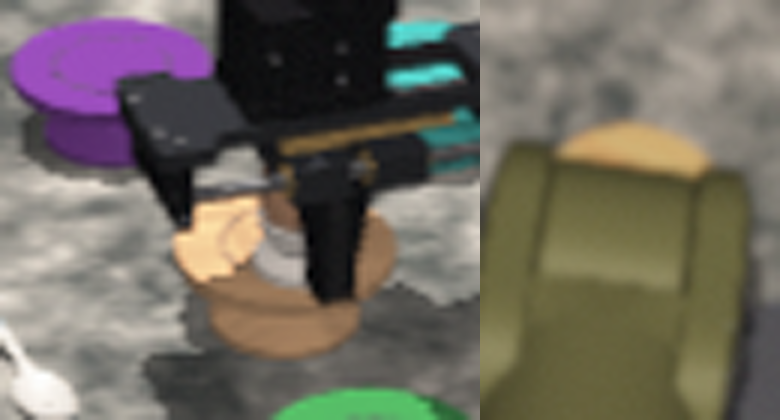

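```bash
python3 -m jog '[[[0,0.05,0,0,0],[0,0.05,0,0,0],[0,0.05,0,0,0],[0,0.05,0,0,0],[0,0.05,0,0,0],[0,0.05,0,0,0],[0,0.05,0,0,0],[0,0.05,0,0,0],[0,0,0,0,0]]]'
python3 -m jog '[[[0,-0.2,0,0,0],[0,-0.5,0,0,0],[0,-0.5,0,0,0],[0,0,0,-1,0],[0,-0.5,0,-1,0],[0,-0.5,0,-1,0],[0,0,0.9,-0.9,0],[0,0,0.9,0,0],[0,0,0.9,0,0],[0,0,0.9,0,0]]]'
python3 -m jog '[[[0,0,0.9,0,0],[0,0,0.9,0,0],[0,0,0,0,0]]]'
cat > look.py <<'E'
from h import *
import sys
a,_=grab("scene");b,d=grab("top");s=get_state();print(s["position"],s["time"])
A=cv2.resize(a[180:236,305:370],None,fx=8,fy=8,interpolation=cv2.INTER_CUBIC)[:448]
B=cv2.resize(b[185:232,318:362],None,fx=6,fy=6,interpolation=cv2.INTER_CUBIC)
B=cv2.copyMakeBorder(B,0,A.shape[0]-B.shape[0],0,0,cv2.BORDER_CONSTANT)
save(sys.argv[1],np.hstack([A,B]))
h,bx=masks("top",b);P=np.array([dep("top",x,y,d) for y,x in zip(*np.nonzero(bx)) if d[y,x]>0])
P=P[np.hypot(P[:,0]-.528,P[:,1]+.162)<.07]
for lo,hi in((.04,.055),(.085,.13)):
    q=P[(P[:,2]>lo)&(P[:,2]<hi)];print(lo,(q.min(0)+q.max(0))/2,q.min(0),q.max(0))
E
python3 look.py c3.png
```

```text
time: 6.8
position: [0.4915, -0.1527, 0.0494]
tool_rot: [3.103, -0.488, 0.001]
ft_force: [-0.2, -0.3, -0.4]
grip_width: 0.01
time: 8.05
position: [0.3626, -0.2635, 0.2056]
tool_rot: [3.102, -0.488, 0.001]
ft_force: [0.4, -0.5, -0.5]
grip_width: 0.006
time: 8.43
position: [0.3394, -0.3334, 0.2051]
tool_rot: [3.102, -0.496, -0.0]
ft_force: [0.8, 1.0, 0.2]
grip_width: 0.007
[ 0.34120914 -0.33051746  0.20525653] 8.525
0.04 [ 0.52839955 -0.16359616  0.04737102] [ 0.47516903 -0.21630659  0.04005512] [ 0.58163006 -0.11088573  0.05468692]
0.085 [ 0.52014413 -0.16244178  0.10565526] [ 0.50141372 -0.18122165  0.09007089] [ 0.53887454 -0.14366191  0.12123962]
```

View pics/c3.png

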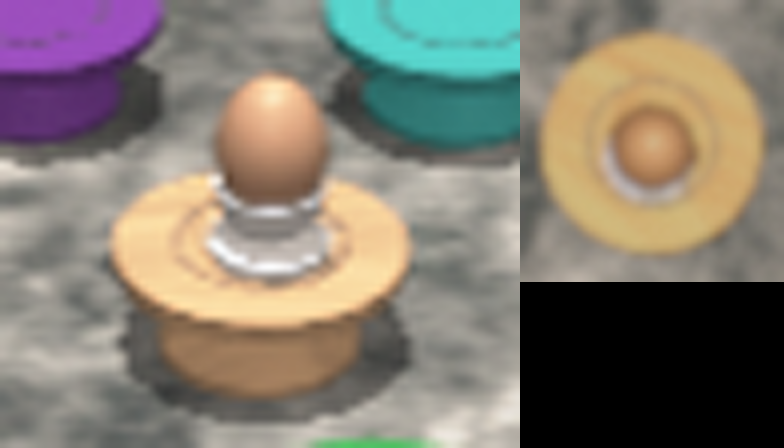

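The egg cup is upright, with the egg at top crop (653,147). The plate centre is at (653,143) in the crop, and the foot still overlaps the ring on the robot side, about 8 mm short along x. One more push of about 7 mm, same line.

```bash
python3 -m jog '[[[0,0.21,-0.77,0,0],[0,0.21,-0.77,0,0],[0,0.21,-0.77,0,0],[0,0.21,-0.77,0,0],[0,0.21,-0.77,0,0],[0,0.21,-0.77,0,0],[0,0.21,-0.77,0,0],[0,0,0,0,0],[0,0,0,0,0]]]'
```

```text
time: 9.65
position: [0.4629, -0.1438, 0.2053]
tool_rot: [3.103, -0.486, -0.001]
ft_force: [0.0, -0.5, 0.4]
grip_width: 0.009
```

```bash
python3 -m jog '[[[0,0,0,0.9,0],[0,0,0,0.9,0],[0,0,0,0.9,0],[0,0,0,0.7,0],[0,0,0,0.3,0],[0,0,0,0.18,0],[0,0,0,0,0]]]'
python3 -m jog '[[[0,0.12,0,0,0],[0,0.12,0,0,0],[0,0.12,0,0,0],[0,0.12,0,0,0],[0,0.12,0,0,0],[0,0.05,0,0,0],[0,0,0,0,0]]]'
```

```text
time: 10.52
position: [0.4636, -0.1444, 0.0505]
tool_rot: [3.103, -0.489, 0.001]
ft_force: [0.8, 0.0, 0.4]
grip_width: 0.003
time: 11.4
position: [0.4882, -0.152, 0.0501]
tool_rot: [-3.103, 0.488, 0.0]
ft_force: [0.3, -0.7, -0.7]
grip_width: 0.008
```

```bash
python3 -m jog '[[[0,0.04,0,0,0],[0,0.04,0,0,0],[0,0.04,0,0,0],[0,0.04,0,0,0],[0,0.05,0,0,0],[0,0.05,0,0,0],[0,0,0,0,0]]]'
python3 -m jog '[[[0,-0.2,0,0,0],[0,-0.5,0,0,0],[0,-0.5,0,0,0],[0,0,0,-1,0],[0,-0.5,0,-1,0],[0,-0.5,0,-1,0],[0,0,0.9,-0.9,0],[0,0,0.9,0,0],[0,0,0.9,0,0],[0,0,0.9,0,0]]]'
python3 -m jog '[[[0,0,0.9,0,0],[0,0,0.9,0,0],[0,0,0,0,0]]]'
python3 look.py c4.png
```

```text
time: 12.28
position: [0.4983, -0.1553, 0.0501]
tool_rot: [3.103, -0.488, 0.0]
ft_force: [0.8, 0.0, -0.1]
grip_width: 0.007
time: 13.52
position: [0.3694, -0.2661, 0.2064]
tool_rot: [3.102, -0.488, 0.001]
ft_force: [-0.6, -0.6, 0.3]
grip_width: 0.009
time: 13.9
position: [0.3461, -0.336, 0.2059]
tool_rot: [3.102, -0.496, -0.0]
ft_force: [-0.6, 0.6, 0.3]
grip_width: 0.004
[ 0.34793948 -0.33310711  0.20604449] 14.0
0.04 [ 0.52838257 -0.16357083  0.04750102] [ 0.47528523 -0.21623454  0.04015689] [ 0.58147991 -0.11090712  0.05484516]
0.085 [ 0.52759064 -0.16534452  0.10338458] [ 0.50727836 -0.18417011  0.08582984] [ 0.54790292 -0.14651893  0.12093933]
```

View pics/c4.png

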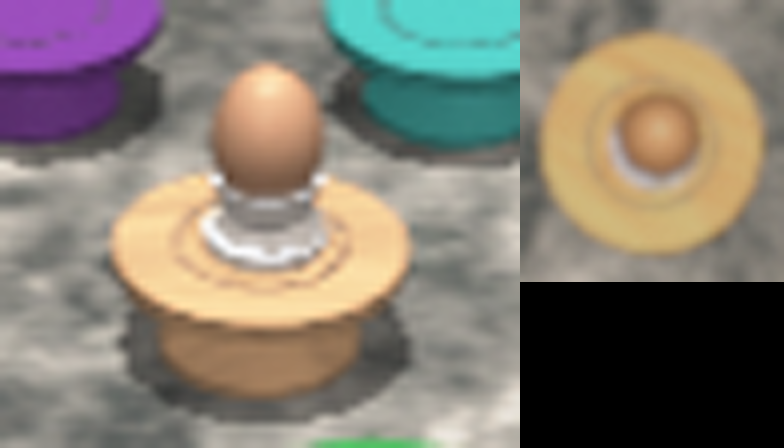

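The cup looks upright and inside the ring (foot bottom at scene crop y≈266, ring bottom ≈288). Top depth puts the egg axis (−0.8, −1.8) mm from the plate centre. The scene view hints at about 5 mm too far, so I'll check the foot-to-ring gaps numerically.

```bash
python3 - <<'E'
from h import *
a,_=grab("scene");b,_=grab("top")
np.save("pics/a4.npy",a);np.save("pics/b4.npy",b)
g=lambda im:cv2.cvtColor(im,cv2.COLOR_RGB2HSV)
A=g(a);B=g(b)
print("scene cols 336-340, rows 205-222: S / V");
for y in range(203,222): print(y,A[y,336:341,1],A[y,336:341,2])
print("scene row 209/210/211, u 322-354")
for y in(208,209,210,211): print(y,A[y,322:354,1],A[y,322:354,2])
# predicted px for plate-centre hypotheses
C=np.array([.528,-.1625]);v=np.array([.784,-.62])
for c in (C,np.array([.5253,-.1579])):
    print("ring near",proj("scene",[*(c-.0315*v),.045]),"foot near if centred",proj("scene",[*(c-.023*v),.045]),"plate far",proj("scene",[*(c+.055*v),.045]),"near",proj("scene",[*(c-.055*v),.045]))
print("top foot S col 338-342, rows 205-224")
for y in range(208,224): print(y,B[y,338:343,1],B[y,338:343,2])
E
```

```text
scene cols 336-340, rows 205-222: S / V
203 [ 98  99 101 102  95] [117 118 119 118 118]
204 [59 54 53 53 51] [130 132 131 130 135]
205 [13  7  9  7 11] [159 176 179 178 159]
206 [22 20 21 20 20] [141 142 143 143 140]
207 [22 22 20 22 20] [141 139 139 138 138]
208 [19 18 20 20 22] [133 126 127 126 140]
209 [21 21 20 20 20] [191 185 179 188 193]
210 [10 15 21 20 15] [211 203 193 193 203]
211 [ 1  2 15 15  2] [252 240 201 201 238]
212 [11  5  2  2  5] [210 226 229 227 218]
213 [41 38 39 39 45] [179 174 172 168 176]
214 [98 96 95 94 94] [234 228 230 229 235]
215 [99 96 95 95 97] [231 240 242 236 218]
216 [93 93 93 94 94] [232 232 231 231 240]
217 [90 89 88 89 90] [249 249 249 249 249]
218 [84 85 85 84 83] [251 251 251 251 251]
219 [89 89 89 89 89] [249 249 249 249 249]
220 [107 105 104 104 106] [219 224 226 225 222]
221 [110 106 107 108 106] [128 127 131 135 137]
scene row 209/210/211, u 322-354
208 [ 88  87  89  89  91  93  99 100  21   1  16  21  22  21  19  18  20  20
  22  22  20  21  20  48  76  84  95  94  95  97  97  97] [250 250 250 250 243 226 230 237 246 238 191 180 171 149 133
[... 1464 characters left out ...]
[125 122 119 122 121] [187 195 199 200 198]
210 [125 125 125 124 125] [178 185 189 191 188]
211 [130 127 128 126 125] [165 173 177 178 176]
212 [107 122 127 127 126] [152 159 161 163 160]
213 [ 48  71  96 105  93] [155 150 148 148 148]
214 [14 23 41 52 44] [176 167 156 152 157]
215 [23 19 28 40 41] [192 184 176 174 180]
216 [66 57 57 63 69] [197 191 189 191 195]
217 [106  99  92  93  96] [202 200 200 201 201]
218 [107 106 102 101 102] [198 198 198 197 195]
219 [100 100 100 100  99] [193 192 192 191 193]
220 [107 105 105 105 104] [202 201 201 201 202]
221 [113 110 110 108 108] [208 208 207 208 208]
222 [113 111 110 110 109] [208 209 209 208 208]
223 [110 110 110 109 109] [209 209 209 208 208]
```

Top foot edge implies about +0.6 mm in x, while the scene edge suggests more. Tie-breaker: fit a circle to the egg's depth points and the plate's, both from the same camera.

```bash
python3 - <<'E'
from h import *
from scipy.optimize import least_squares
for n in("scene","top"):
    im,d=grab(n);h,bx=masks(n,im)
    P=np.array([dep(n,x,y,d) for y,x in zip(*np.nonzero(bx)) if d[y,x]>0])
    P=P[np.hypot(P[:,0]-.528,P[:,1]+.162)<.075]
    q=P[(P[:,2]>.038)&(P[:,2]<.052)]
    hull=cv2.convexHull(q[:,:2].astype(np.float32));pc,pr=cv2.minEnclosingCircle(hull)
    e=P[(P[:,2]>.078)&(P[:,2]<.13)]; e=e[np.hypot(e[:,0]-.528,e[:,1]+.165)<.03]
    # sphere-ish: spheroid radius 21, half length 27 about (cx,cy,cz)
    f=lambda c:np.sqrt(((e[:,0]-c[0])/.021)**2+((e[:,1]-c[1])/.021)**2+((e[:,2]-c[2])/.027)**2)-1
    r=least_squares(f,[.528,-.165,.09],loss="soft_l1",f_scale=.1)
    print(n,"plate",np.round(pc,4),round(pr,4),"egg",r.x.round(4),len(e),"rms",np.sqrt(np.mean(r.fun**2)).round(3),"off mm",((r.x[:2]-pc)*1e3).round(1))
E
```

```text
scene plate [ 0.53   -0.1604] 0.0585 egg [ 0.5297 -0.1642  0.0874] 171 rms 0.093 off mm [-0.3 -3.8]
top plate [ 0.528 -0.163] 0.0548 egg [ 0.5279 -0.1655  0.0899] 165 rms 0.067 off mm [-0.1 -2.6]
```

Both views put the axis about 2.5–4 mm from centre, well within 8 mm. The robot is clear, so I'm handing in.

```bash
python3 -c "
from bench import job,get_state
print(get_state()['time'],job.close_job())"
```

```text
the job is handed in; nothing more can be done
14.2 None
```

The egg cup now stands in the middle of the wooden stand with its foot inside the dark ring, upright, and the egg still in it. I nudged it there with two slow pushes of the shut fingertips low on the foot. Then I backed the arm clear and handed in at 14.2 s; close_job() reports no verdict.

- **Position:** depth fits of egg and plate put the cup's axis about 2.6 mm (top view) and 3.8 mm (scene view) from the ring's centre. The limit is 8 mm.
- **Disagreement:** a rough reading of the foot's near edge in the scene view gave about 5–7 mm. I trusted it less because the same method put the start at 23 mm off, outside the stated 26–31 mm. The foot edge in the top view gave about 0.6 mm in x.
- **Contact:** the wrist force showed only noise, at most about 2 N, at the end of each move. I saw no sign of a touch on the bystanders, but I did not measure them again at the end.

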